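# Size a turned pin in the hole gauge

## Task

Gauge the pin that hangs in the single nest: step down through the holes of the gauge plate until you find the smallest one it passes, pressing its foot lightly and squarely onto the next smaller hole to make sure that one refuses it, without forcing it. Then leave the pin in the smallest hole it passes, pushed through until its collar sits flat on the plate, and let go. Leave the two pins in the rack and everything else alone.

Things in the scene. Friction and masses are not known exactly. Their poses are not given: they have to be found in the camera images.
- pin_a: one of three look-alike gauge pins: steel shank 45 mm long, 13, 16 or 19 mm across (which pin has which is not known), 2.5 mm bevel at the foot; collar 30 mm across, 5 mm thick; round black handle 22 mm across. About 110 g. Origin: centre of the collar's underside, z up the pin: shank tip at -45 mm, handle from 5 to 52 mm. Hangs by its collar in nest or rack
- pin_b: one of three look-alike gauge pins: steel shank 45 mm long, 13, 16 or 19 mm across (which pin has which is not known), 2.5 mm bevel at the foot; collar 30 mm across, 5 mm thick; round black handle 22 mm across. About 110 g. Origin: centre of the collar's underside, z up the pin: shank tip at -45 mm, handle from 5 to 52 mm. Hangs by its collar in nest or rack
- pin_c: one of three look-alike gauge pins: steel shank 45 mm long, 13, 16 or 19 mm across (which pin has which is not known), 2.5 mm bevel at the foot; collar 30 mm across, 5 mm thick; round black handle 22 mm across. About 110 g. Origin: centre of the collar's underside, z up the pin: shank tip at -45 mm, handle from 5 to 52 mm. Hangs by its collar in nest or rack
- gauge: fixed level steel plate 56 x 190 x 14 mm on two end feet, top 70 mm above the bench. Four through holes along its y, at -63, -21, 21, 63 mm: 11, 14, 17, 20 mm. A pin passes a hole 1 mm wider than its shank; smaller holes stop its foot within 4 mm. Pressing with 3 to 8 N tells; over 30 N (60 N once the collar is down) is forcing. Origin on the bench under the centre, z up
- hole0 (a point): centre of the mouth, level with the plate's top, of the gauge plate's smallest hole, 11 mm across with a 1 mm bevel, right through the plate
- hole1 (a point): centre of the mouth, level with the plate's top, of the gauge plate's second smallest hole, 14 mm across with a 1 mm bevel, right through the plate
- hole2 (a point): centre of the mouth, level with the plate's top, of the gauge plate's second largest hole, 17 mm across with a 1 mm bevel, right through the plate
- hole3 (a point): centre of the mouth, level with the plate's top, of the gauge plate's largest hole, 20 mm across with a 1 mm bevel, right through the plate
- nest_mouth (a point): centre of the mouth of the single nest, a fixed grey block 64 x 64 x 55 mm with one 24 mm hole; level with its top; the pin hanging here is the one to be gauged
- rack_mouth0 (a point): centre of one of the two mouths of the rack, a fixed grey block 64 x 150 x 55 mm with two 24 mm holes 80 mm apart; level with its top; the pins here stay where they are
- rack_mouth1 (a point): centre of one of the two mouths of the rack, a fixed grey block 64 x 150 x 55 mm with two 24 mm holes 80 mm apart; level with its top; the pins here stay where they are
- bottle: white plastic bottle, 64 mm across, 170 mm tall, standing; a bystander, origin at its underside
- tape: cardboard tape core, 90 mm across, 45 mm tall, lying flat; a bystander, origin at its underside
- driver: screwdriver lying on the bench, about 200 mm long; a bystander
- carton: closed cardboard carton, 110 x 140 x 70 mm; a bystander, origin at its underside
- spanner: spanner 150 mm long lying on the bench; a bystander
- jar: small closed jar, 60 mm across, 65 mm tall; a bystander, origin at its underside
- cup: black plastic cup, 72 mm across, 85 mm tall, standing; a bystander, origin at its underside
There are look-alikes about, which are no part of the job. What is shaped like the pin_b but orange or purple is not meant.

How it is judged (in metres and radians):
On the way:
1. the nest's pin was pressed upright onto the hole one size below its own and was refused (over 1 N, within 4.5 mm of the hole's centre) (((horizontal distance between pin_b and hole0 below 0.0045 m and z of pin_b in the frame of gauge between 0.108 and 0.118 m and angle between pin_b's own z axis and vertical below 0.12 rad and contact force between pin_b and gauge above 1 N and ((horizontal distance between pin_a and rack_mouth0 below 0.012 m and distance between pin_a and rack_mouth0 below 0.015 m) or (horizontal distance between pin_a and rack_mouth1 below 0.012 m and distance between pin_a and rack_mouth1 below 0.015 m)) and ((horizontal distance between pin_c and rack_mouth0 below 0.012 m and distance between pin_c and rack_mouth0 below 0.015 m) or (horizontal distance between pin_c and rack_mouth1 below 0.012 m and distance between pin_c and rack_mouth1 below 0.015 m))) or (horizontal distance between pin_a and hole1 below 0.0045 m and z of pin_a in the frame of gauge between 0.108 and 0.118 m and angle between pin_a's own z axis and vertical below 0.12 rad and contact force between pin_a and gauge above 1 N and ((horizontal distance between pin_b and rack_mouth0 below 0.012 m and distance between pin_b and rack_mouth0 below 0.015 m) or (horizontal distance between pin_b and rack_mouth1 below 0.012 m and distance between pin_b and rack_mouth1 below 0.015 m)) and ((horizontal distance between pin_c and rack_mouth0 below 0.012 m and distance between pin_c and rack_mouth0 below 0.015 m) or (horizontal distance between pin_c and rack_mouth1 below 0.012 m and distance between pin_c and rack_mouth1 below 0.015 m))) or (horizontal distance between pin_c and hole2 below 0.0045 m and z of pin_c in the frame of gauge between 0.108 and 0.118 m and angle between pin_c's own z axis and vertical below 0.12 rad and contact force between pin_c and gauge above 1 N and ((horizontal distance between pin_b and rack_mouth0 below 0.012 m and distance between pin_b and rack_mouth0 below 0.015 m) or (horizontal distance between pin_b and rack_mouth1 below 0.012 m and distance between pin_b and rack_mouth1 below 0.015 m)) and ((horizontal distance between pin_a and rack_mouth0 below 0.012 m and distance between pin_a and rack_mouth0 below 0.015 m) or (horizontal distance between pin_a and rack_mouth1 below 0.012 m and distance between pin_a and rack_mouth1 below 0.015 m))))), for 0.1 s.
At the end, for the whole second after the job is handed in: The pin from the nest stands in the smallest hole that it passes, collar down on the plate (collar centre within 3 mm sideways and 4 mm in all of the hole's mouth, tilt under 0.06 rad), released and at rest; the other two pins hang in the rack (within 12 mm sideways, 15 mm in all of a mouth) (((horizontal distance between pin_b and hole1 below 0.003 m and distance between pin_b and hole1 below 0.004 m and angle between pin_b's own z axis and vertical below 0.06 rad and linear speed of pin_b below 0.02 m/s and contact force between the fingers and pin_b below 0.1 N and ((horizontal distance between pin_a and rack_mouth0 below 0.012 m and distance between pin_a and rack_mouth0 below 0.015 m) or (horizontal distance between pin_a and rack_mouth1 below 0.012 m and distance between pin_a and rack_mouth1 below 0.015 m)) and ((horizontal distance between pin_c and rack_mouth0 below 0.012 m and distance between pin_c and rack_mouth0 below 0.015 m) or (horizontal distance between pin_c and rack_mouth1 below 0.012 m and distance between pin_c and rack_mouth1 below 0.015 m))) or (horizontal distance between pin_a and hole2 below 0.003 m and distance between pin_a and hole2 below 0.004 m and angle between pin_a's own z axis and vertical below 0.06 rad and linear speed of pin_a below 0.02 m/s and contact force between the fingers and pin_a below 0.1 N and ((horizontal distance between pin_b and rack_mouth0 below 0.012 m and distance between pin_b and rack_mouth0 below 0.015 m) or (horizontal distance between pin_b and rack_mouth1 below 0.012 m and distance between pin_b and rack_mouth1 below 0.015 m)) and ((horizontal distance between pin_c and rack_mouth0 below 0.012 m and distance between pin_c and rack_mouth0 below 0.015 m) or (horizontal distance between pin_c and rack_mouth1 below 0.012 m and distance between pin_c and rack_mouth1 below 0.015 m))) or (horizontal distance between pin_c and hole3 below 0.003 m and distance between pin_c and hole3 below 0.004 m and angle between pin_c's own z axis and vertical below 0.06 rad and linear speed of pin_c below 0.02 m/s and contact force between the fingers and pin_c below 0.1 N and ((horizontal distance between pin_b and rack_mouth0 below 0.012 m and distance between pin_b and rack_mouth0 below 0.015 m) or (horizontal distance between pin_b and rack_mouth1 below 0.012 m and distance between pin_b and rack_mouth1 below 0.015 m)) and ((horizontal distance between pin_a and rack_mouth0 below 0.012 m and distance between pin_a and rack_mouth0 below 0.015 m) or (horizontal distance between pin_a and rack_mouth1 below 0.012 m and distance between pin_a and rack_mouth1 below 0.015 m))))); the robot touches nothing.
It fails at once if a pin is forced against the gauge plate before its collar is down (over 30 N) ((contact force between pin_b and gauge above 30 N and z of pin_b in the frame of gauge above 0.073 m) or (contact force between pin_a and gauge above 30 N and z of pin_a in the frame of gauge above 0.073 m) or (contact force between pin_c and gauge above 30 N and z of pin_c in the frame of gauge above 0.073 m)).
It fails at once if the seated collar is slammed or crushed onto the plate (over 60 N) (contact force between any of pin_b, pin_a, pin_c and gauge above 60 N).
It fails at once if the gripper or arm pushes on the gauge itself (over 15 N) (contact force between any of the fingers, the arm and gauge above 15 N).
It fails at once if a bystander is shoved more than 30 mm (distance of any of bottle, tape, driver, carton, spanner, jar, cup from where it was at the start of the episode above 0.03 m).
It also fails if it takes over 72 s, if anything falls off the work surface, if the arm or the gripper's body presses on something with over 40 N, if the wrist force passes 120 N, or if a joint passes its speed limit or range.

## Robot

A 6-joint arm with a two-finger parallel gripper is mounted at the origin on the work surface. World frame = base frame: x ahead of the robot, y to its left, z up, the work surface at z = 0. Lengths are in mm, angles in rad, forces in N, time in s.
With the tool pointing down it reaches from about 375 to 975 mm from the base axis. Payload 3.8 kg.
Tool frame: the origin (TCP) lies midway between the tips of the shut fingers; the grasp point (between the pads) lies 19 mm behind it; y points along the fingers, z is the direction in which the jaws open and shut, and the axes are right-handed (so a half turn about y gives the same grasp; the last joint's range is limited). The gripper opens to 85 mm and grips with 20 to 120 N. Pads are 22 mm wide; open, the fingers measure 114 mm over their backs; the gripper's body (76 mm by 85 mm) begins 54 mm behind the grasp point. The pads swing forward as they close: fully open they stand 13 mm farther back than shut.
Start: joints at [1.136, 0.264, 1.604, -0, 1.274, -0.037], TCP at [261.486, 622.288, 231.28] pointing down, gripper open.
Joint ranges: [-2.63, 2.63], [-0.94, 2.18], [0.31, 2.57], [-1.31, 4.45], [0, 2.66], [-2.55, 2.55]. Speed limits (rad/s): [2.57, 2.57, 3.14, 3.14, 3.14, 3.14].

## Interface

Orientations are given as a 3x3 rotation matrix whose columns are the frame's x, y, z axes.
In Python, from plant import env gives the robot as it stands.
- The arm moves only by the shell command python3 -m creep 'ROWS' [OPENING] [FORCE]. ROWS is JSON, a list of rows, each an object with "linear": the shift along the tool's x, y, z normalised to -1 to 1, where 1 is 0.02 m, a list of three; "delta_rot": the turn, a rotation vector about the tool's x, y, z normalised to -1 to 1, where 1 is 0.1 rad, a list of three. In form: [{"linear": [tx, ty, tz], "delta_rot": [wx, wy, wz]}, ...]. A call has 1 to 8 rows; each row shifts and turns the commanded pose from where the row before left it, along the tool's axes as they then stand; what a row does not reach is not made up. A row lasts 1/8 s, in which the tool goes at most 62.5 mm and 10.7 degrees, less where a joint would pass 70% of its speed; a pose out of reach is approached as far as the arm can. A call with a number of a shift or a turn outside -1 to 1 is refused whole. A call with a gripper value outside its range is refused whole. OPENING is the closure, from 0 (fully open) to 1 (shut), set as the call begins (- or left out, the last holds). The fingers move at their own pace and stop on an object; FORCE is the grip in N (left out, the last holds). Time passes only in rows, so rows that do not move let the fingers close. It gives the time, the measured TCP pose, the force and the opening at its end, in the units of the state.
- env.get_obs(): the state, without advancing time (a new reading comes with each control period).
- env.capture(name): name is "scene" or "top"; returns a dict with "pixels" (384x512x3 uint8, blue, green, red), "vfov" (degrees; the focal length in pixels is half the picture's height over the tangent of half this angle, whatever the lens; pixels are square), "cx", "cy" (the principal point, pixels), "R" (3x3) and "t" (3): a world point X has camera coordinates R X + t. Camera axes: x right, y down, z forward; pixel columns grow to the right and rows downward; lengths in mm; the calibration is good to about 2 mm. A picture is of the moment at which its call begins. There is no depth.
- env.job_done(): hands the job in, once; it reports no verdict.
The state is a dict: "clock": time; "joint_positions": joint angles; "qvel": joint speeds; "tau": joint torques, N m; "tcp_pos": TCP position; "orientation": TCP orientation; "contact_force": force on the tool from outside, world axes, zero at the start; "moment": the same for the moment, N m; "opening": finger opening in mm.
Only numpy, scipy, OpenCV 4.12 (cv2) and the standard library are available. Lean on these libraries where they do the work, as an engineer would, in place of code of your own. Each camera call takes 0.05 s, during which the arm holds its last target. There are 200 camera calls.

## Working session

There is one attempt and no reset: what is moved stays moved. The work goes in short steps, Python scripts to look and compute and a shell command to move; the robot and the scene stay as the last step left them, time stands still between calls to the robot, and variables do not carry over. Pictures are saved under pics/ and viewed, about 8 in all and at most 12, crops included, and the job is handed in when it is done.

```bash
ls; mkdir -p pics; cat > h.py <<'E'
import numpy as np, cv2, json
from plant import env
def snap(n,f=None):
    c=env.capture(n); c['pixels']=np.array(c['pixels'],np.uint8)
    if f: cv2.imwrite('pics/'+f,c['pixels'])
    return c
def ray(c,u,v):
    f=192/np.tan(np.radians(c['vfov'])/2); R=np.array(c['R']);t=np.array(c['t'])
    d=R.T@np.array([(u-c['cx'])/f,(v-c['cy'])/f,1]); return -R.T@t,d
def onz(c,u,v,z):
    o,d=ray(c,u,v); return o+d*(z-o[2])/d[2]
def proj(c,X):
    f=192/np.tan(np.radians(c['vfov'])/2); p=np.array(c['R'])@np.array(X,float)+np.array(c['t'])
    return np.array([c['cx']+f*p[0]/p[2],c['cy']+f*p[1]/p[2]])
E
python3 - <<'E'
from h import *
o=env.get_obs(); print({k:np.round(v,3).tolist() for k,v in o.items()})
for n in('top','scene'):
    c=snap(n,n+'0.png'); print(n,c['vfov'],c['cx'],c['cy'],np.round(c['R'],4).tolist(),c['t'])
E
```

```text
pics
{'clock': 0.0, 'joint_positions': [1.136, 0.265, 1.605, -0.0, 1.274, -0.037], 'qvel': [-0.0, 0.0, -0.001, -0.0, 0.001, 0.001], 'tau': [0.002, -51.511, -36.732, 0.0, 0.013, 0.0], 'tcp_pos': [261.195, 621.637, 229.961], 'orientation': [[0.922, -0.001, 0.387], [-0.387, -0.002, 0.922], [-0.0, -1.0, -0.002]], 'contact_force': [0.47, -0.487, -1.299], 'moment': [0.023, -0.015, 0.046], 'opening': 85.473}
top 47.770632998948834 252.50874552615187 194.46229981900947 [[0.0306, -0.9994, 0.0183], [-0.9958, -0.0321, -0.0853], [0.0858, -0.0156, -0.9962]] [  -8.31561721  560.25897808 1228.88759772]
scene 52.58127189319396 254.14062365197958 191.09082801308634 [[-0.6893, 0.7245, 0.0042], [0.5065, 0.486, -0.7122], [-0.518, -0.4888, -0.702]] [ 381.87599861 -254.95720686 1301.17319772]
```

```bash
python3 - <<'E'
import cv2
for n in('top','scene'):
    a=cv2.imread(f'pics/{n}0.png'); cv2.imwrite(f'pics/{n}0b.png',cv2.resize(a,(800,600),interpolation=cv2.INTER_CUBIC))
E
```

```text
(no output)
```

View pics/top0b.png

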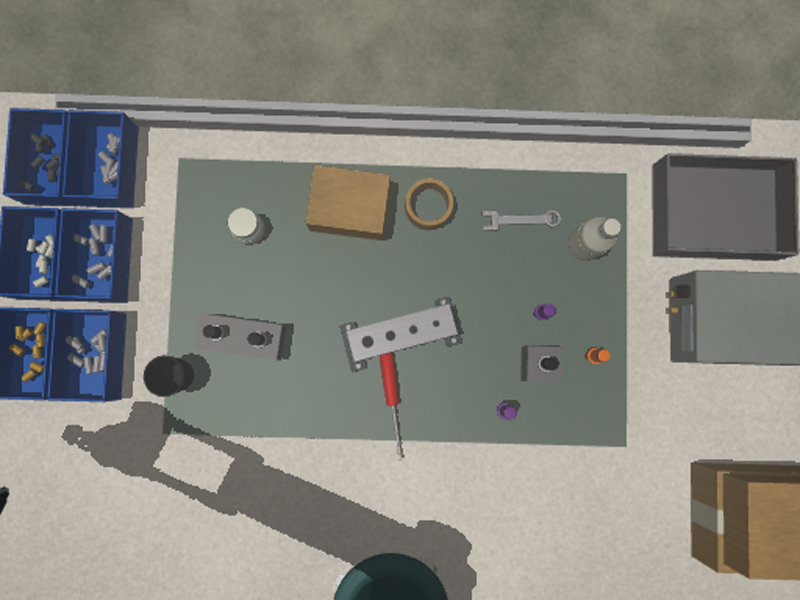

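View pics/scene0b.png

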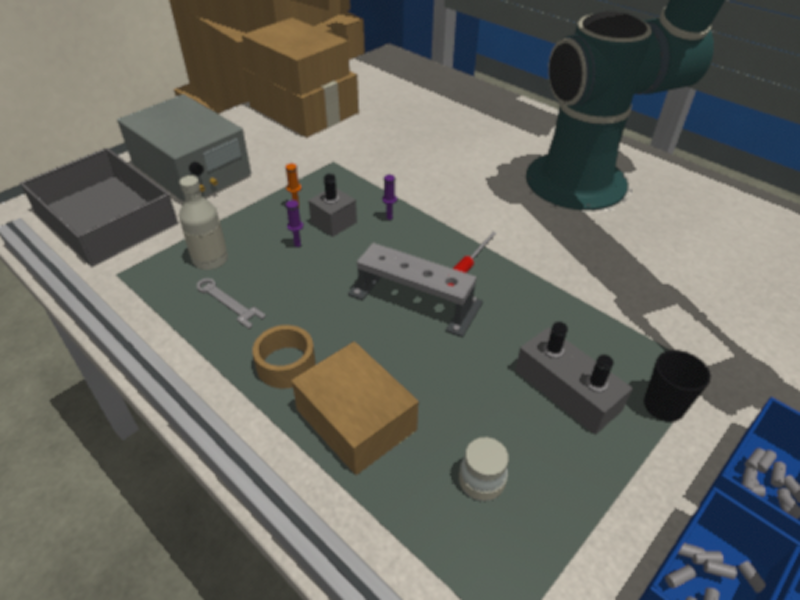

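The top view shows the gauge centred near (402,332) in the 800 px picture. Its holes run at (367,342), (390,336), (413,329) and (436,323), with the largest on the left (+y). The nest pin is at (549,364). The rack is at (241,336), the orange decoy is at (598,355), and the purple decoys are at (545,312) and (508,410). The scene view agrees. Next I'll measure the holes and the handle.

```bash
cat > m.py <<'E'
from h import *
c1=snap('top');c2=snap('scene')
def blobs(c,box,mask):
    u0,v0,u1,v1=[int(x/1.5625) for x in box]
    s=8; g=cv2.resize(c['pixels'][v0:v1,u0:u1],None,fx=s,fy=s,interpolation=cv2.INTER_CUBIC)
    m=mask(g); n,_,st,ce=cv2.connectedComponentsWithStats(m)
    return [((ce[i]+.5)/s-.5+[u0,v0],st[i,4]/s/s,st[i,:4]/s) for i in range(1,n) if st[i,4]>3*s*s]
# plate top bright grey -> fill hull, holes = dark inside
def holes(c,box,th):
    def f(g):
        b=(cv2.cvtColor(g,cv2.COLOR_BGR2GRAY)>th).astype(np.uint8)
        cs,_=cv2.findContours(b,cv2.RETR_EXTERNAL,cv2.CHAIN_APPROX_NONE)
        k=max(cs,key=cv2.contourArea); m=np.zeros_like(b); cv2.drawContours(m,[k],-1,1,-1)
        m=cv2.erode(m,np.ones((9,9))); return m&(1-b)
    return blobs(c,box,f)
for c,box,n in((c1,(335,290,470,380),'top'),(c2,(340,235,490,340),'scene')):
    u0,v0,u1,v1=[int(x/1.5625) for x in box]
    g=cv2.cvtColor(c['pixels'][v0:v1,u0:u1],cv2.COLOR_BGR2GRAY)
    print(n,np.percentile(g,[10,50,80,90,95]))
    for th in (115,130):
        for ce,a,_ in holes(c,box,th): print(th,ce.round(2),round(a,1),onz(c,*ce,70).round(1))
# handle top: darkest blob near nest
for c,box,n in((c1,(525,345,575,385),'top'),(c2,(315,168,345,205),'scene')):
    for ce,a,st in blobs(c,box,lambda g:(g.max(2)<45).astype(np.uint8)): print(n,'handle',ce.round(2),round(a,1),st.round(1),onz(c,*ce,107).round(1))
cv2.imwrite('pics/n1.png',np.hstack([cv2.resize(c1['pixels'][215:250,328:368],(400,350),interpolation=0),cv2.resize(c2['pixels'][105:150,190:235],(350,350),interpolation=0)]))
E
python3 m.py
```

```text
top [ 95. 122. 159. 165. 171.]
115 [278.66 206.62] 13.3 [524.7 -63.7  70. ]
115 [224.62 222.53] 178.6 [475.9  84.7  70. ]
115 [264.09 210.49] 21.6 [512.7 -23.5  70. ]
115 [249.49 214.4 ] 30.4 [500.6  16.7  70. ]
115 [234.87 218.27] 42.0 [488.6  56.8  70. ]
115 [278.11 217.88] 7.1 [493.4 -63.   70. ]
115 [270.94 219.83] 8.1 [487.4 -43.2  70. ]
115 [264.12 221.61] 7.6 [481.9 -24.5  70. ]
115 [258.6 223.1] 3.8 [477.3  -9.3  70. ]
115 [236.28 229.05] 4.4 [459.   51.9  70. ]
130 [278.66 206.62] 16.1 [524.7 -63.7  70. ]
130 [264.09 210.5 ] 25.3 [512.7 -23.5  70. ]
130 [249.49 214.39] 34.4 [500.6  16.7  70. ]
130 [234.86 218.26] 46.2 [488.6  56.8  70. ]
scene [ 49.  91.  96. 130. 132.]
115 [244.09 164.67] 12.9 [526.4 -62.7  70. ]
115 [258.48 169.54] 21.2 [514.4 -22.7  70. ]
115 [273.36 174.66] 29.7 [502.7  17.8  70. ]
115 [288.59 179.86] 40.4 [490.8  58.   70. ]
130 [288.46 179.7 ] 65.2 [490.6  57.4  70. ]
scene handle [210.81 119.32] 92.9 [ 6.9  4.9  7.  15.8] [ 482.7 -236.4  107. ]
```

View pics/n1.png

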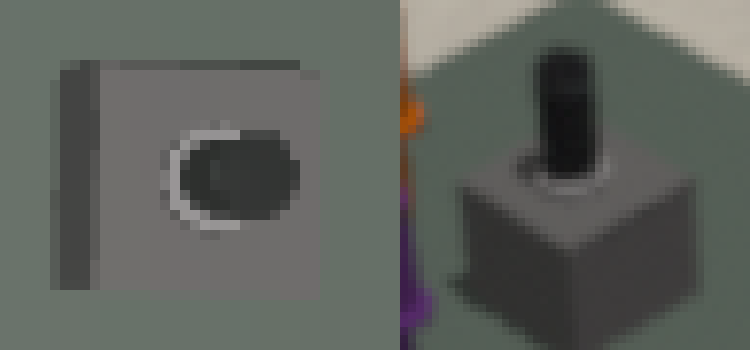

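The crops show the handle top near (353.3,232) in the top view and (210.7,113.1) in the scene view. The two views put each gauge hole within 2 mm of each other, with spacing 41.95 mm.

```bash
cat > go.py <<'E'
# usage: go.py x y z : remaining shift in tool units (TCP target)
import sys; from h import *
o=env.get_obs(); R=np.array(o['orientation']); p=np.array(o['tcp_pos'])
print('t',round(o['clock'],2),'p',p.round(1),'d',(R.T@(np.array([float(a) for a in sys.argv[1:4]])-p)/20).round(3),'F',np.round(o['contact_force'],1),'op',round(o['opening'],1),'tilt',R[:,1].round(4),'rotfix(units)',(R.T@np.cross(R[:,1],[0,0,-1])/.1).round(3))
E
python3 - <<'E'
from h import *
c1=snap('top');c2=snap('scene')
print(onz(c1,353.3,232,107),onz(c2,210.7,113.1,107))
a,d=ray(c1,353.3,232);b,e=ray(c2,210.7,113.1)
s=np.linalg.lstsq(np.c_[d,-e],b-a,rcond=None)[0];print(a+d*s[0],b+e*s[1])
E
python3 go.py 474 -232 200
```

```text
[ 460.55379301 -263.46746097  107.        ] [ 461.99835122 -260.01823466  107.        ]
[ 460.5688589  -264.0275889   104.76690073] [ 459.5755704  -262.99763926  104.50185728]
t 0.3 p [261.4 622.1 230.8] d [ 26.343   1.567 -35.251] F [-0.7  0.4 -0.8] op 85.3 tilt [-3.e-04 -7.e-04 -1.e+00] rotfix(units) [ 0.008  0.    -0.   ]
```

```bash
R='[{"linear":[1,0,-1],"delta_rot":[0,0,0]},{"linear":[1,0,-1],"delta_rot":[0,0,0]}]'
python3 -m creep '[{"linear":[1,0,-1],"delta_rot":[0,0,0]},{"linear":[1,0,-1],"delta_rot":[0,0,0]},{"linear":[1,0,-1],"delta_rot":[0,0,0]},{"linear":[1,0,-1],"delta_rot":[0,0,0]},{"linear":[1,0,-1],"delta_rot":[0,0,0]},{"linear":[1,0,-1],"delta_rot":[0,0,0]},{"linear":[1,0,-1],"delta_rot":[0,0,0]},{"linear":[1,0,-1],"delta_rot":[0,0,0]}]' 0.4 60
python3 -m creep '[{"linear":[1,0,-1],"delta_rot":[0,0,0]},{"linear":[1,0,-1],"delta_rot":[0,0,0]},{"linear":[1,0,-1],"delta_rot":[0,0,0]},{"linear":[1,0,-1],"delta_rot":[0,0,0]},{"linear":[1,0,-1],"delta_rot":[0,0,0]},{"linear":[1,0,-1],"delta_rot":[0,0,0]},{"linear":[1,0,-1],"delta_rot":[0,0,0]},{"linear":[1,0,-1],"delta_rot":[0,0,0]}]'
python3 -m creep '[{"linear":[1,0,-1],"delta_rot":[0,0,0]},{"linear":[1,0,-1],"delta_rot":[0,0,0]},{"linear":[1,0,-1],"delta_rot":[0,0,0]},{"linear":[1,0,-1],"delta_rot":[0,0,0]},{"linear":[1,0,-1],"delta_rot":[0,0,0]},{"linear":[1,0,-1],"delta_rot":[0,0,0]},{"linear":[1,0,-1],"delta_rot":[0,0,0]},{"linear":[1,0,-1],"delta_rot":[0,0,0]}]'
python3 -m creep '[{"linear":[1,0,-1],"delta_rot":[0,0,0]},{"linear":[1,0,-1],"delta_rot":[0,0,0]},{"linear":[0,0,-1],"delta_rot":[0,0,0]},{"linear":[0,0,-1],"delta_rot":[0,0,0]},{"linear":[0,0,-1],"delta_rot":[0,0,0]},{"linear":[0,0,-1],"delta_rot":[0,0,0]},{"linear":[0,0,-1],"delta_rot":[0,0,0]},{"linear":[0,0,-1],"delta_rot":[0,0,0]}]'
python3 go.py 461 -262 180
```

```text
clock: 1.3
tcp_pos: [347.3, 411.9, 231.4]
orientation: [[0.922, 0.0, 0.387], [-0.387, 0.0, 0.922], [0.0, -1.0, 0.0]]
contact_force: [0.4, -0.0, -0.5]
opening: 51.2
clock: 2.3
tcp_pos: [432.8, 202.4, 231.4]
orientation: [[0.922, 0.0, 0.387], [-0.387, 0.0, 0.922], [0.0, -1.0, 0.0]]
contact_force: [-0.2, 0.2, 0.4]
opening: 51.2
clock: 3.3
tcp_pos: [518.3, -7.1, 231.4]
orientation: [[0.922, 0.0, 0.387], [-0.387, 0.0, 0.922], [0.0, -1.0, 0.0]]
contact_force: [-0.0, 0.0, -0.7]
opening: 51.3
clock: 4.3
tcp_pos: [491.9, -169.9, 231.4]
orientation: [[0.922, 0.0, 0.387], [-0.387, -0.0, 0.922], [0.0, -1.0, 0.0]]
contact_force: [-0.3, 0.1, 0.7]
opening: 51.5
t 4.3 p [ 491.9 -169.9  231.4] d [ 0.356  2.572 -4.842] F [-0.3  0.1  0.7] op 51.5 tilt [ 2.e-04 -0.e+00 -1.e+00] rotfix(units) [-0.001  0.     0.002]
```

```bash
python3 -m creep '[{"linear":[0.06,0.6,-1],"delta_rot":[0,0,0]},{"linear":[0.06,0.6,-1],"delta_rot":[0,0,0]},{"linear":[0.06,0.6,-1],"delta_rot":[0,0,0]},{"linear":[0.06,0.6,-1],"delta_rot":[0,0,0]},{"linear":[0.06,1,-0.8],"delta_rot":[0,0,0]},{"linear":[0.06,1,0],"delta_rot":[0,0,0]},{"linear":[0,0.5,0],"delta_rot":[0,0,0]},{"linear":[0,0,0],"delta_rot":[0,0,0]}]'
python3 go.py 461 -262 72
python3 - <<'E'
from h import *
c1=snap('top');c2=snap('scene')
cv2.imwrite('pics/n2.png',np.hstack([cv2.resize(c1['pixels'][200:260,320:380],(400,400),interpolation=2),cv2.resize(c2['pixels'][90:150,180:240],(400,400),interpolation=2)]))
E
```

```text
clock: 5.3
tcp_pos: [461.5, -260.1, 132.7]
orientation: [[0.922, -0.001, 0.387], [-0.387, 0.001, 0.922], [-0.002, -1.0, 0.0]]
contact_force: [-0.4, -0.5, 0.4]
opening: 51.0
t 5.3 p [ 461.5 -260.1  132.7] d [ 0.019  3.033 -0.1  ] F [-0.4 -0.5  0.4] op 51.0 tilt [-1.4e-03  9.0e-04 -1.0e+00] rotfix(units) [-0.003  0.    -0.017]
```

View pics/n2.png

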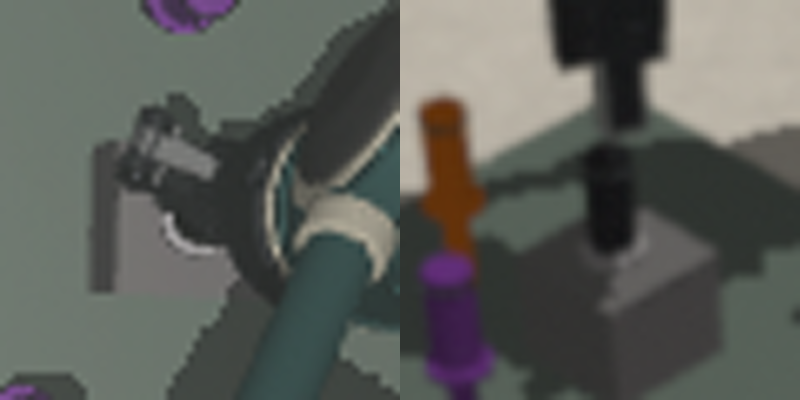

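The gripper hangs over the handle: the near finger is at (628,90) and the handle at (610,150) in the right half, which matches the jaw direction. I'll go down and grip.

```bash
python3 -m creep '[{"linear":[0,0.6,-0.1],"delta_rot":[0,0,0]},{"linear":[0,0.6,0],"delta_rot":[0,0,0]},{"linear":[0,0.6,0],"delta_rot":[0,0,0]},{"linear":[0,0.6,0],"delta_rot":[0,0,0]},{"linear":[0,0.6,0],"delta_rot":[0,0,0]},{"linear":[0,0,0],"delta_rot":[0,0,0]}]'
python3 -m creep '[{"linear":[0,0,0],"delta_rot":[0,0,0]},{"linear":[0,0,0],"delta_rot":[0,0,0]},{"linear":[0,0,0],"delta_rot":[0,0,0]},{"linear":[0,0,0],"delta_rot":[0,0,0]},{"linear":[0,0,0],"delta_rot":[0,0,0]},{"linear":[0,0,0],"delta_rot":[0,0,0]}]' 1 60
python3 go.py 461 -262 72
```

```text
clock: 6.15
tcp_pos: [460.6, -261.6, 71.7]
orientation: [[0.922, -0.003, 0.387], [-0.387, 0.002, 0.922], [-0.003, -1.0, 0.0]]
contact_force: [0.4, 0.2, -0.4]
opening: 51.0
clock: 6.9
tcp_pos: [462.2, -262.7, 74.0]
orientation: [[0.922, 0.001, 0.387], [-0.387, -0.001, 0.922], [0.001, -1.0, -0.0]]
contact_force: [0.3, -0.8, 4.1]
opening: 20.5
t 6.9 p [ 462.2 -262.7   74. ] d [-0.068  0.099  0.01 ] F [ 0.3 -0.8  4.1] op 20.5 tilt [ 1.1e-03 -8.0e-04 -1.0e+00] rotfix(units) [0.003 0.    0.014]
```

```bash
python3 go.py 461 -262 72
python3 -m creep '[{"linear":[0,-0.5,0],"delta_rot":[0,0,0]},{"linear":[0,-0.8,0],"delta_rot":[0,0,0]},{"linear":[0,-0.8,0],"delta_rot":[0,0,0]},{"linear":[0,-0.8,0],"delta_rot":[0,0,0]},{"linear":[0,-0.8,0],"delta_rot":[0,0,0]},{"linear":[0,-0.8,0],"delta_rot":[0,0,0]},{"linear":[0,-0.5,0],"delta_rot":[0,0,0]},{"linear":[0,0,0],"delta_rot":[0,0,0]}]'
python3 go.py 489.7 57.4 172
```

```text
t 6.9 p [ 462.2 -262.7   74. ] d [-0.068  0.099  0.01 ] F [ 0.3 -0.8  4.1] op 20.5 tilt [ 1.1e-03 -8.0e-04 -1.0e+00] rotfix(units) [0.003 0.    0.014]
clock: 7.9
tcp_pos: [462.2, -262.7, 174.4]
orientation: [[0.922, 0.002, 0.387], [-0.387, -0.001, 0.922], [0.002, -1.0, -0.0]]
contact_force: [0.5, -0.6, -1.5]
opening: 20.7
t 7.9 p [ 462.2 -262.7  174.4] d [-4.933  0.106 15.286] F [ 0.5 -0.6 -1.5] op 20.7 tilt [ 0.0017 -0.0011 -1.    ] rotfix(units) [0.004 0.    0.02 ]
```

```bash
python3 -m creep '[{"linear":[-0.33,0,1],"delta_rot":[0,0,0]},{"linear":[-0.33,0,1],"delta_rot":[0,0,0]},{"linear":[-0.33,0,1],"delta_rot":[0,0,0]},{"linear":[-0.33,0,1],"delta_rot":[0,0,0]},{"linear":[-0.33,0,1],"delta_rot":[0,0,0]},{"linear":[-0.33,0,1],"delta_rot":[0,0,0]},{"linear":[-0.33,0,1],"delta_rot":[0,0,0]},{"linear":[-0.33,0,1],"delta_rot":[0,0,0]}]'
python3 -m creep '[{"linear":[-0.33,0,1],"delta_rot":[0,0,0]},{"linear":[-0.33,0,1],"delta_rot":[0,0,0]},{"linear":[-0.33,0,1],"delta_rot":[0,0,0]},{"linear":[-0.33,0,1],"delta_rot":[0,0,0]},{"linear":[-0.33,0,1],"delta_rot":[0,0,0]},{"linear":[-0.33,0,1],"delta_rot":[0,0,0]},{"linear":[-0.33,0,1],"delta_rot":[0,0,0]},{"linear":[0,0,0.25],"delta_rot":[0,0,0]}]'
python3 go.py 489.7 57.4 172
python3 - <<'E'
from h import *
c1=snap('top','t3.png');c2=snap('scene','s3.png')
for X in ([489.7,57.4,70],[489.7,57.4,110],[489.7,57.4,155]): print(proj(c1,X),proj(c2,X))
cv2.imwrite('pics/n3.png',np.hstack([cv2.resize(c1['pixels'][180:250,210:280],(400,400),interpolation=2),cv2.resize(c2['pixels'][110:210,230:330],(400,400),interpolation=2)]))
E
```

```text
clock: 8.9
tcp_pos: [474.1, -92.1, 172.6]
orientation: [[0.922, -0.001, 0.386], [-0.386, 0.001, 0.922], [-0.001, -1.0, 0.0]]
contact_force: [-0.7, 0.8, -1.3]
opening: 20.8
clock: 9.9
tcp_pos: [487.5, 59.2, 172.7]
orientation: [[0.923, -0.001, 0.385], [-0.385, 0.0, 0.923], [-0.001, -1.0, -0.0]]
contact_force: [-0.1, 0.8, -0.5]
opening: 20.5
t 9.9 p [487.5  59.2 172.7] d [ 0.135  0.033 -0.038] F [-0.1  0.8 -0.5] op 20.5 tilt [-1.3e-03  2.0e-04 -1.0e+00] rotfix(units) [ 0.003  0.    -0.012]
[234.6622339  217.86379686] [288.67545382 179.52744575]
[234.32222964 217.39240333] [289.77351586 167.4322598 ]
[233.91069265 216.82183438] [291.08977578 152.93361768]
```

View pics/n3.png

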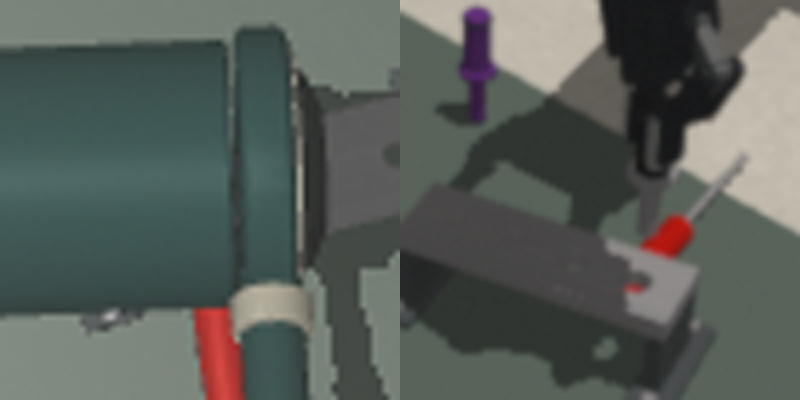

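In the scene crop the shank hangs about vertical, with its foot near (645,232) in the picture and hole3 at (635,280). That matches the projected points. I'll descend to just above the plate and average the readings.

```bash
cat > avg.py <<'E'
# usage: avg.py x y z : TCP averaged over readings (camera calls let 0.05 s pass each)
import sys; from h import *
P=[];F=[];M=[]
for i in range(5):
    env.capture('scene'); o=env.get_obs(); P.append(o['tcp_pos']);F.append(o['contact_force']);M.append(o['moment'])
R=np.array(o['orientation']);p=np.mean(P,0)
print('t',round(o['clock'],2),'p',p.round(2),'sd',np.std(P,0).round(2),'F',np.mean(F,0).round(2),'M',np.mean(M,0).round(3),'op',round(o['opening'],1))
if len(sys.argv)>3: print('d',(R.T@(np.array([float(a) for a in sys.argv[1:4]])-p)/20).round(3))
E
python3 -m creep '[{"linear":[0,0.8,0],"delta_rot":[0,0,0]},{"linear":[0,0.8,0],"delta_rot":[0,0,0]},{"linear":[0,0,0],"delta_rot":[0,0,0]},{"linear":[0,0,0],"delta_rot":[0,0,0]}]'
python3 avg.py 489.7 57.4 134
```

```text
clock: 10.5
tcp_pos: [488.3, 56.9, 140.9]
orientation: [[0.922, -0.001, 0.388], [-0.388, -0.0, 0.922], [-0.001, -1.0, -0.0]]
contact_force: [-0.3, -0.4, -0.9]
opening: 20.5
t 10.75 p [488.96  57.09 141.74] sd [0.12 0.08 0.19] F [-0.21  0.17 -1.16] M [ 0.002  0.011 -0.005] op 20.3
d [0.028 0.387 0.028]
```

```bash
python3 - <<'E'
from h import *
c2=snap('scene','s4.png')
for z in (70,78,100,120): print(z,proj(c2,[489.0,57.1,z]).round(1))
cv2.imwrite('pics/n4.png',cv2.resize(c2['pixels'][140:200,260:320],(600,600),interpolation=0))
E
```

```text
70 [288.8 179.3]
78 [289. 177.]
100 [289.6 170.3]
120 [290.1 164.1]
```

View pics/n4.png

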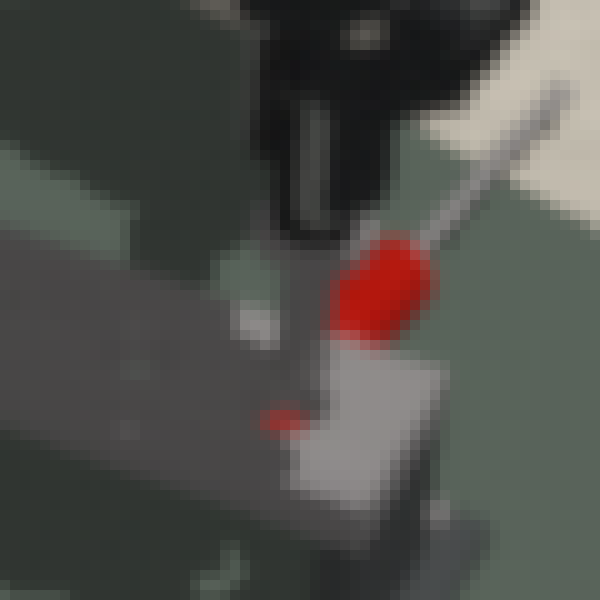

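The shank spans u≈288–293, centred about 290 against 289.6 expected, so it's aligned. The width suggests about 13 mm, which gauging will settle. The driver's handle lies under hole3, so I'll insert only about 8 mm there.

```bash
python3 -m creep '[{"linear":[0.03,0.12,0.03],"delta_rot":[0,0,0]},{"linear":[0,0.12,0],"delta_rot":[0,0,0]},{"linear":[0,0.12,0],"delta_rot":[0,0,0]}]'
python3 -m creep '[{"linear":[0,0.08,0],"delta_rot":[0,0,0]},{"linear":[0,0.08,0],"delta_rot":[0,0,0]}]'
python3 -m creep '[{"linear":[0,0.08,0],"delta_rot":[0,0,0]},{"linear":[0,0.08,0],"delta_rot":[0,0,0]}]'
python3 -m creep '[{"linear":[0,0.08,0],"delta_rot":[0,0,0]},{"linear":[0,0.08,0],"delta_rot":[0,0,0]}]'
```

```text
clock: 11.18
tcp_pos: [489.2, 57.6, 133.8]
orientation: [[0.922, -0.0, 0.387], [-0.387, -0.0, 0.922], [-0.0, -1.0, -0.0]]
contact_force: [-0.5, -0.3, -0.4]
opening: 20.4
clock: 11.42
tcp_pos: [489.3, 57.5, 130.7]
orientation: [[0.922, -0.0, 0.387], [-0.387, -0.0, 0.922], [-0.0, -1.0, -0.0]]
contact_force: [0.9, 0.4, -1.4]
opening: 20.3
clock: 11.68
tcp_pos: [489.3, 57.5, 127.6]
orientation: [[0.922, 0.0, 0.387], [-0.387, -0.0, 0.922], [0.0, -1.0, 0.0]]
contact_force: [0.8, 0.6, -1.6]
opening: 20.3
clock: 11.92
tcp_pos: [489.3, 57.5, 124.4]
orientation: [[0.922, -0.0, 0.387], [-0.387, -0.0, 0.922], [-0.0, -1.0, -0.0]]
contact_force: [0.3, 0.0, -0.9]
opening: 20.4
```

```bash
python3 -m creep '[{"linear":[0,0.08,0],"delta_rot":[0,0,0]},{"linear":[0,0.08,0],"delta_rot":[0,0,0]}]'
python3 -m creep '[{"linear":[0,-0.4,0],"delta_rot":[0,0,0]},{"linear":[0,-0.6,0],"delta_rot":[0,0,0]},{"linear":[0.66,0,-0.82],"delta_rot":[0,0,0]},{"linear":[0.67,0,-0.81],"delta_rot":[0,0,0]},{"linear":[0,0,0],"delta_rot":[0,0,0]}]'
python3 avg.py 501.6 17.2 136
```

```text
clock: 12.18
tcp_pos: [489.3, 57.5, 121.2]
orientation: [[0.922, -0.0, 0.387], [-0.387, -0.0, 0.922], [-0.0, -1.0, -0.0]]
contact_force: [0.8, 0.7, -1.6]
opening: 20.3
clock: 12.8
tcp_pos: [502.2, 16.3, 142.6]
orientation: [[0.921, 0.002, 0.389], [-0.389, -0.0, 0.921], [0.002, -1.0, 0.001]]
contact_force: [-0.8, 1.3, -1.2]
opening: 20.6
t 13.05 p [501.33  17.44 141.83] sd [0.26 0.29 0.29] F [-0.07 -0.21 -1.15] M [ 0.012 -0.007  0.004] op 20.6
d [ 0.017  0.292 -0.006]
```

```bash
python3 -m creep '[{"linear":[0,0.12,0],"delta_rot":[0,0,0]},{"linear":[0,0.12,0],"delta_rot":[0,0,0]},{"linear":[0,0.12,0],"delta_rot":[0,0,0]}]'
python3 -m creep '[{"linear":[0,0.08,0],"delta_rot":[0,0,0]},{"linear":[0,0.08,0],"delta_rot":[0,0,0]}]'
python3 -m creep '[{"linear":[0,0.08,0],"delta_rot":[0,0,0]},{"linear":[0,0.08,0],"delta_rot":[0,0,0]}]'
python3 -m creep '[{"linear":[0,0.08,0],"delta_rot":[0,0,0]},{"linear":[0,0.08,0],"delta_rot":[0,0,0]}]'
python3 -m creep '[{"linear":[0,0.08,0],"delta_rot":[0,0,0]},{"linear":[0,0.08,0],"delta_rot":[0,0,0]}]'
```

```text
clock: 13.42
tcp_pos: [501.0, 17.3, 133.7]
orientation: [[0.922, -0.0, 0.387], [-0.387, 0.0, 0.922], [-0.0, -1.0, -0.0]]
contact_force: [0.8, 1.0, -0.8]
opening: 20.3
clock: 13.68
tcp_pos: [501.2, 17.2, 130.7]
orientation: [[0.922, -0.0, 0.387], [-0.387, -0.0, 0.922], [0.0, -1.0, -0.0]]
contact_force: [-0.1, -0.4, -0.6]
opening: 20.4
clock: 13.92
tcp_pos: [501.3, 17.1, 127.6]
orientation: [[0.922, 0.0, 0.387], [-0.387, -0.0, 0.922], [0.0, -1.0, 0.0]]
contact_force: [0.6, -0.2, -1.7]
opening: 20.4
clock: 14.18
tcp_pos: [501.3, 17.1, 124.4]
orientation: [[0.922, 0.0, 0.387], [-0.387, -0.0, 0.922], [0.0, -1.0, -0.0]]
contact_force: [0.2, -0.9, -1.0]
opening: 20.5
clock: 14.42
tcp_pos: [501.3, 17.2, 121.2]
orientation: [[0.922, 0.0, 0.387], [-0.387, -0.0, 0.922], [0.0, -1.0, 0.0]]
contact_force: [-0.3, -0.6, -1.0]
opening: 20.5
```

It passes hole2 with no contact. Next is hole1.

```bash
python3 -m creep '[{"linear":[0,-0.4,0],"delta_rot":[0,0,0]},{"linear":[0,-0.6,0],"delta_rot":[0,0,0]},{"linear":[0.67,0,-0.81],"delta_rot":[0,0,0]},{"linear":[0.67,0,-0.81],"delta_rot":[0,0,0]},{"linear":[0,0,0],"delta_rot":[0,0,0]},{"linear":[0,0.15,0],"delta_rot":[0,0,0]},{"linear":[0,0.15,0],"delta_rot":[0,0,0]},{"linear":[0,0,0],"delta_rot":[0,0,0]}]'
python3 avg.py 513.5 -23.1 136
```

```text
clock: 15.42
tcp_pos: [512.7, -22.5, 134.7]
orientation: [[0.922, -0.001, 0.387], [-0.387, 0.0, 0.922], [-0.001, -1.0, -0.0]]
contact_force: [0.3, -0.5, -1.8]
opening: 20.8
t 15.68 p [513.19 -22.77 135.18] sd [0.17 0.11 0.15] F [-0.13  0.39 -1.32] M [-0.007  0.014 -0.02 ] op 20.6
d [ 0.021 -0.041 -0.009]
```

```bash
python3 -m creep '[{"linear":[0,0.06,0],"delta_rot":[0,0,0]},{"linear":[0,0.06,0],"delta_rot":[0,0,0]}]'
python3 -m creep '[{"linear":[0,0.05,0],"delta_rot":[0,0,0]},{"linear":[0,0.05,0],"delta_rot":[0,0,0]}]'
python3 -m creep '[{"linear":[0,0.05,0],"delta_rot":[0,0,0]},{"linear":[0,0,0],"delta_rot":[0,0,0]}]'
```

```text
clock: 15.92
tcp_pos: [513.4, -23.1, 132.8]
orientation: [[0.922, 0.0, 0.387], [-0.387, -0.0, 0.922], [0.0, -1.0, 0.0]]
contact_force: [-0.0, 0.0, -0.9]
opening: 20.5
clock: 16.18
tcp_pos: [514.0, -23.4, 131.4]
orientation: [[0.922, 0.001, 0.387], [-0.387, -0.001, 0.922], [0.001, -1.0, 0.0]]
contact_force: [-0.8, -1.2, 2.8]
opening: 20.3
clock: 16.42
tcp_pos: [514.0, -23.5, 130.2]
orientation: [[0.922, 0.002, 0.387], [-0.387, -0.001, 0.922], [0.002, -1.0, -0.0]]
contact_force: [2.0, -2.5, 0.9]
opening: 20.3
```

Light contact at the mouth with a sideways push toward +x, −y, so the bevel is guiding the pin. I'll follow it.

```bash
python3 -m creep '[{"linear":[0.05,0,-0.03],"delta_rot":[0,0,0]},{"linear":[0,0.03,0],"delta_rot":[0,0,0]},{"linear":[0,0,0],"delta_rot":[0,0,0]}]'
python3 avg.py 513.5 -23.1 130
```

```text
clock: 16.8
tcp_pos: [514.0, -24.0, 129.0]
orientation: [[0.922, -0.0, 0.387], [-0.387, 0.0, 0.922], [-0.0, -1.0, 0.0]]
contact_force: [2.0, -0.9, -1.3]
opening: 20.6
t 17.05 p [513.97 -23.95 129.06] sd [0.01 0.01 0.02] F [ 1.67 -0.59 -1.86] M [-0.196 -0.382 -0.007] op 20.4
d [-0.038 -0.047  0.03 ]
```

```bash
python3 -m creep '[{"linear":[0.04,0.04,-0.01],"delta_rot":[0,0,0]},{"linear":[0,0.05,0],"delta_rot":[0,0,0]},{"linear":[0,0,0],"delta_rot":[0,0,0]}]'
python3 -m creep '[{"linear":[0,0.05,0],"delta_rot":[0,0,0]},{"linear":[0,0.05,0],"delta_rot":[0,0,0]},{"linear":[0,0,0],"delta_rot":[0,0,0]}]'
python3 avg.py 513.5 -23.1 130
```

```text
clock: 17.42
tcp_pos: [514.3, -24.4, 127.2]
orientation: [[0.922, -0.001, 0.387], [-0.387, 0.0, 0.922], [-0.001, -1.0, -0.0]]
contact_force: [-0.0, -0.5, -1.4]
opening: 20.5
clock: 17.8
tcp_pos: [514.4, -24.5, 125.3]
orientation: [[0.922, -0.001, 0.387], [-0.387, 0.0, 0.922], [-0.001, -1.0, -0.0]]
contact_force: [-0.3, -0.1, -0.4]
opening: 21.0
t 18.05 p [514.62 -24.49 125.44] sd [0.07 0.01 0.06] F [ 0.4   0.2  -1.05] M [ 0.006 -0.003  0.029] op 20.4
d [-0.078 -0.228  0.043]
```

```bash
python3 -m creep '[{"linear":[0,0.05,0],"delta_rot":[0,0,0]},{"linear":[0,0.08,0],"delta_rot":[0,0,0]},{"linear":[0,0.08,0],"delta_rot":[0,0,0]},{"linear":[0,0,0],"delta_rot":[0,0,0]}]'
python3 avg.py 513.5 -23.1 130
```

```text
clock: 18.55
tcp_pos: [514.5, -24.5, 121.0]
orientation: [[0.922, -0.0, 0.387], [-0.387, 0.0, 0.922], [-0.0, -1.0, -0.0]]
contact_force: [-0.6, -0.7, -0.8]
opening: 20.4
t 18.8 p [514.7  -24.51 121.27] sd [0.06 0.01 0.08] F [-0.12  0.32 -1.2 ] M [-0.029 -0.015 -0.007] op 20.6
d [-0.082 -0.437  0.042]
```

It sits 12+ mm down hole1 with no contact force, so hole1 passes and the pin is the 13 mm one. Next I'll press on hole0, stepping from the position learnt here.

```bash
python3 -m creep '[{"linear":[0,-0.4,0],"delta_rot":[0,0,0]},{"linear":[0,-0.6,0],"delta_rot":[0,0,0]},{"linear":[0.66,0,-0.81],"delta_rot":[0,0,0]},{"linear":[0.67,0,-0.81],"delta_rot":[0,0,0]},{"linear":[0,0,0],"delta_rot":[0,0,0]},{"linear":[0,0.15,0],"delta_rot":[0,0,0]},{"linear":[0,0.15,0],"delta_rot":[0,0,0]},{"linear":[0,0,0],"delta_rot":[0,0,0]}]'
python3 avg.py 526.7 -64.8 133
```

```text
clock: 19.8
tcp_pos: [526.0, -64.3, 134.5]
orientation: [[0.922, -0.001, 0.387], [-0.387, 0.0, 0.922], [-0.001, -1.0, -0.0]]
contact_force: [0.3, -0.3, -1.4]
opening: 20.3
t 20.05 p [526.55 -64.38 135.16] sd [0.18 0.07 0.2 ] F [-0.15  0.03 -0.74] M [0.001 0.01  0.008] op 20.6
d [ 0.015  0.108 -0.016]
```

```bash
python3 -m creep '[{"linear":[0,0.06,0],"delta_rot":[0,0,0]},{"linear":[0,0.05,0],"delta_rot":[0,0,0]}]'
python3 -m creep '[{"linear":[0,0.05,0],"delta_rot":[0,0,0]},{"linear":[0,0.04,0],"delta_rot":[0,0,0]},{"linear":[0,0,0],"delta_rot":[0,0,0]}]'
```

```text
clock: 20.3
tcp_pos: [526.7, -64.7, 133.1]
orientation: [[0.922, 0.0, 0.387], [-0.387, -0.0, 0.922], [0.0, -1.0, 0.0]]
contact_force: [0.4, 0.5, -1.2]
opening: 20.5
clock: 20.68
tcp_pos: [527.1, -64.8, 132.1]
orientation: [[0.922, 0.001, 0.387], [-0.387, -0.0, 0.922], [0.001, -1.0, 0.0]]
contact_force: [-1.7, -1.1, 4.6]
opening: 20.3
```

```bash
python3 avg.py 526.7 -64.8 132
python3 -m creep '[{"linear":[-0.02,0.03,-0.01],"delta_rot":[0,0,0]},{"linear":[0,0,0],"delta_rot":[0,0,0]},{"linear":[0,0,0],"delta_rot":[0,0,0]}]'
python3 avg.py 526.7 -64.8 132
```

```text
t 20.93 p [527.11 -64.79 132.04] sd [0.01 0.01 0.02] F [-1.08 -0.01  5.4 ] M [0.017 0.334 0.014] op 20.7
d [-0.019  0.002 -0.008]
clock: 21.3
tcp_pos: [527.1, -64.8, 132.0]
orientation: [[0.922, 0.002, 0.387], [-0.387, -0.0, 0.922], [0.002, -1.0, 0.001]]
contact_force: [-1.5, -0.5, 7.3]
opening: 20.4
t 21.55 p [527.08 -64.82 131.96] sd [0.01 0.01 0.01] F [-1.25  0.37  7.76] M [0.094 0.343 0.02 ] op 20.5
d [-0.018 -0.002 -0.006]
```

Hole0 refuses it: held at about 8–9 N with the height steady at 132.0. I'll lift, go back to hole1 and seat it.

```bash
python3 -m creep '[{"linear":[0,-0.3,0],"delta_rot":[0,0,0]},{"linear":[0,-0.4,0],"delta_rot":[0,0,0]},{"linear":[-0.65,0,0.81],"delta_rot":[0,0,0]},{"linear":[-0.66,0,0.82],"delta_rot":[0,0,0]},{"linear":[0,0,0],"delta_rot":[0,0,0]},{"linear":[0,0.2,0],"delta_rot":[0,0,0]},{"linear":[0,0.15,0],"delta_rot":[0,0,0]},{"linear":[0,0,0],"delta_rot":[0,0,0]}]'
python3 avg.py 514.65 -24.5 134
```

```text
clock: 22.55
tcp_pos: [514.4, -24.8, 137.1]
orientation: [[0.922, -0.001, 0.388], [-0.388, 0.0, 0.922], [-0.001, -1.0, -0.0]]
contact_force: [-0.3, -0.5, -1.5]
opening: 20.5
t 22.8 p [514.74 -24.79 137.59] sd [0.11 0.05 0.16] F [ 0.04 -0.03 -0.98] M [ 0.021 -0.009  0.018] op 20.4
d [-0.01   0.179  0.012]
```

```bash
python3 -m creep '[{"linear":[-0.01,0.12,0.01],"delta_rot":[0,0,0]},{"linear":[0,0.1,0],"delta_rot":[0,0,0]},{"linear":[0,0.06,0],"delta_rot":[0,0,0]},{"linear":[0,0.06,0],"delta_rot":[0,0,0]}]'
python3 -m creep '[{"linear":[0,0.06,0],"delta_rot":[0,0,0]},{"linear":[0,0.06,0],"delta_rot":[0,0,0]},{"linear":[0,0,0],"delta_rot":[0,0,0]}]'
python3 -m creep '[{"linear":[0,0.08,0],"delta_rot":[0,0,0]},{"linear":[0,0.08,0],"delta_rot":[0,0,0]},{"linear":[0,0,0],"delta_rot":[0,0,0]}]'
```

```text
clock: 23.3
tcp_pos: [514.6, -24.2, 130.8]
orientation: [[0.922, -0.0, 0.387], [-0.387, 0.0, 0.922], [-0.0, -1.0, -0.0]]
contact_force: [-0.4, -0.8, -0.9]
opening: 20.3
clock: 23.68
tcp_pos: [514.5, -24.2, 128.4]
orientation: [[0.922, -0.0, 0.387], [-0.387, 0.0, 0.922], [-0.0, -1.0, -0.0]]
contact_force: [-0.5, -0.5, -1.2]
opening: 20.5
clock: 24.05
tcp_pos: [514.4, -24.3, 125.1]
orientation: [[0.922, -0.0, 0.387], [-0.387, -0.0, 0.922], [-0.0, -1.0, -0.0]]
contact_force: [-1.4, -0.5, -1.6]
opening: 20.3
```

```bash
python3 -m creep '[{"linear":[0,0.1,0],"delta_rot":[0,0,0]},{"linear":[0,0.1,0],"delta_rot":[0,0,0]},{"linear":[0,0.1,0],"delta_rot":[0,0,0]},{"linear":[0,0.1,0],"delta_rot":[0,0,0]},{"linear":[0,0,0],"delta_rot":[0,0,0]}]'
python3 -m creep '[{"linear":[0,0.12,0],"delta_rot":[0,0,0]},{"linear":[0,0.12,0],"delta_rot":[0,0,0]},{"linear":[0,0.12,0],"delta_rot":[0,0,0]},{"linear":[0,0,0],"delta_rot":[0,0,0]}]'
python3 avg.py
```

```text
clock: 24.68
tcp_pos: [514.4, -24.3, 117.0]
orientation: [[0.922, -0.0, 0.387], [-0.387, 0.0, 0.922], [-0.0, -1.0, -0.0]]
contact_force: [-0.0, 0.5, -1.6]
opening: 20.4
clock: 25.18
tcp_pos: [514.4, -24.3, 109.8]
orientation: [[0.922, -0.0, 0.387], [-0.387, -0.0, 0.922], [-0.0, -1.0, -0.0]]
contact_force: [-0.0, 0.3, -1.6]
opening: 20.3
t 25.43 p [514.59 -24.24 110.08] sd [0.06 0.01 0.09] F [-0.13  0.31 -1.21] M [-0.007  0.001 -0.014] op 20.7
```

```bash
python3 -m creep '[{"linear":[0,0.12,0],"delta_rot":[0,0,0]},{"linear":[0,0.12,0],"delta_rot":[0,0,0]},{"linear":[0,0.12,0],"delta_rot":[0,0,0]},{"linear":[0,0.12,0],"delta_rot":[0,0,0]},{"linear":[0,0,0],"delta_rot":[0,0,0]}]'
python3 -m creep '[{"linear":[0,0.1,0],"delta_rot":[0,0,0]},{"linear":[0,0.1,0],"delta_rot":[0,0,0]},{"linear":[0,0.1,0],"delta_rot":[0,0,0]},{"linear":[0,0,0],"delta_rot":[0,0,0]}]'
python3 -m creep '[{"linear":[0,0.06,0],"delta_rot":[0,0,0]},{"linear":[0,0.06,0],"delta_rot":[0,0,0]},{"linear":[0,0,0],"delta_rot":[0,0,0]}]'
```

```text
clock: 26.05
tcp_pos: [514.4, -24.2, 100.2]
orientation: [[0.922, -0.0, 0.387], [-0.387, 0.0, 0.922], [-0.0, -1.0, -0.0]]
contact_force: [-0.3, -0.6, -1.8]
opening: 20.6
clock: 26.55
tcp_pos: [514.4, -24.2, 94.2]
orientation: [[0.922, -0.0, 0.387], [-0.387, 0.0, 0.922], [-0.0, -1.0, -0.0]]
contact_force: [0.3, -0.1, -0.7]
opening: 20.3
clock: 26.92
tcp_pos: [514.5, -24.2, 92.0]
orientation: [[0.922, -0.0, 0.387], [-0.387, 0.0, 0.922], [-0.0, -1.0, -0.0]]
contact_force: [-0.6, 1.6, -0.6]
opening: 20.7
```

```bash
python3 -m creep '[{"linear":[0,0.06,0],"delta_rot":[0,0,0]},{"linear":[0,0.05,0],"delta_rot":[0,0,0]},{"linear":[0,0,0],"delta_rot":[0,0,0]}]'
python3 -m creep '[{"linear":[0,0.05,0],"delta_rot":[0,0,0]},{"linear":[0,0.02,0],"delta_rot":[0,0,0]},{"linear":[0,0,0],"delta_rot":[0,0,0]}]'
```

```text
clock: 27.3
tcp_pos: [514.5, -24.2, 89.8]
orientation: [[0.922, -0.0, 0.387], [-0.387, 0.0, 0.922], [-0.0, -1.0, -0.0]]
contact_force: [0.9, 0.2, -0.7]
opening: 20.4
clock: 27.68
tcp_pos: [514.8, -24.3, 89.0]
orientation: [[0.922, 0.0, 0.387], [-0.387, -0.0, 0.922], [0.0, -1.0, 0.0]]
contact_force: [-2.0, -0.6, 4.6]
opening: 20.2
```

The collar is down at TCP 89.0. That makes the offset 19 mm, so the refusal height was 132−19 = 113 mm, with the foot 2 mm into hole0's bevel. That counts as squarely on the hole. Releasing.

```bash
python3 -m creep '[{"linear":[0,0,0],"delta_rot":[0,0,0]},{"linear":[0,0,0],"delta_rot":[0,0,0]},{"linear":[0,0,0],"delta_rot":[0,0,0]},{"linear":[0,0,0],"delta_rot":[0,0,0]}]' 0.4
python3 avg.py
python3 -m creep '[{"linear":[0,-0.3,0],"delta_rot":[0,0,0]},{"linear":[0,-0.7,0],"delta_rot":[0,0,0]},{"linear":[0,-1,0],"delta_rot":[0,0,0]},{"linear":[0,-1,0],"delta_rot":[0,0,0]},{"linear":[0,-1,0],"delta_rot":[0,0,0]},{"linear":[0,-1,-1],"delta_rot":[0,0,0]},{"linear":[0,0,-1],"delta_rot":[0,0,0]},{"linear":[0,0,-1],"delta_rot":[0,0,0]}]'
python3 -m creep '[{"linear":[0,0,-1],"delta_rot":[0,0,0]},{"linear":[0,0,-1],"delta_rot":[0,0,0]},{"linear":[0,0,-1],"delta_rot":[0,0,0]},{"linear":[0,0,-1],"delta_rot":[0,0,0]},{"linear":[0,0,-1],"delta_rot":[0,0,0]},{"linear":[0,0,-1],"delta_rot":[0,0,0]},{"linear":[0,0,0],"delta_rot":[0,0,0]},{"linear":[0,0,0],"delta_rot":[0,0,0]}]'
python3 - <<'E'
from h import *
c1=snap('top','t5.png');c2=snap('scene','s5.png')
for X in ([514,-23.8,70],[514,-23.8,122]): print(proj(c1,X).round(1),proj(c2,X).round(1))
cv2.imwrite('pics/n5.png',np.hstack([cv2.resize(c1['pixels'][170:260,220:310],(400,400),interpolation=2),cv2.resize(c2['pixels'][120:220,215:315],(400,400),interpolation=2)]))
E
```

```text
clock: 28.18
tcp_pos: [514.6, -24.2, 88.4]
orientation: [[0.922, -0.0, 0.387], [-0.387, 0.0, 0.922], [-0.0, -1.0, -0.0]]
contact_force: [-1.4, 0.2, 0.2]
opening: 51.4
t 28.43 p [514.59 -24.24  88.43] sd [0.02 0.01 0.03] F [-0.01 -0.36 -0.2 ] M [-0.007  0.028  0.003] op 51.2
clock: 29.42
tcp_pos: [491.8, -80.2, 190.4]
orientation: [[0.922, 0.003, 0.387], [-0.387, -0.001, 0.922], [0.003, -1.0, 0.0]]
contact_force: [0.6, 0.5, -0.7]
opening: 51.5
clock: 30.42
tcp_pos: [445.2, -190.0, 189.2]
orientation: [[0.922, 0.001, 0.388], [-0.388, -0.0, 0.922], [0.001, -1.0, 0.0]]
contact_force: [-0.5, 0.3, 0.8]
opening: 51.4
[264.2 210. ] [258.3 169.3]
[265.1 209. ] [258.5 153.5]
```

View pics/n5.png

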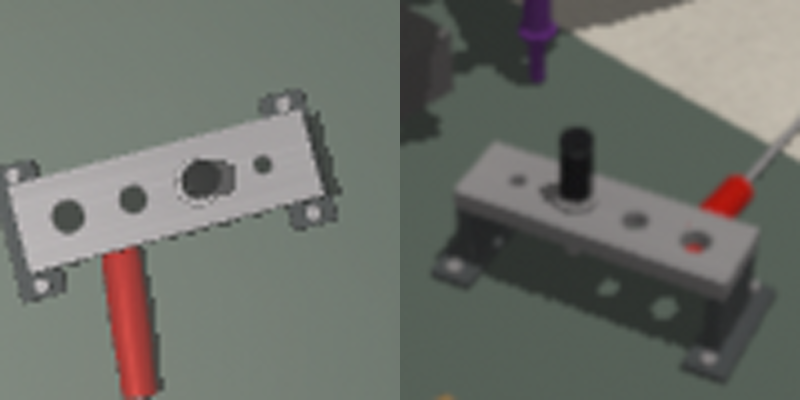

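The pin stands upright in hole1 with its collar on the plate. The handle top is at (577,138) in the right half, against (574,134) projected for a seated pin. The other holes are empty, and the robot is clear.

```bash
python3 -c "
from h import *
print(env.get_obs()['clock']); print(env.job_done())"
```

```text
30.525
the job is handed in; nothing more can be done
None
```

The nest's pin is the 13 mm one. It now stands released in hole1 (14 mm), with its collar down on the plate. I handed the job in at 30.5 s; no verdict is reported.

**Gauging:**
- **hole3 and hole2:** the pin went about 12 mm down each with no contact. I stopped hole3 at that depth because the screwdriver's handle lies under it.
- **hole1:** it passed after following the mouth bevel with a shift of about 1.5 mm. Forces there stayed below about 4 N.
- **hole0:** it refused the pin under a steady reading of 5 to 8 N for about 0.9 s. The foot stayed about 2 mm into the mouth (collar at 113 mm), upright.

**Last checks:**
- **Seating:** the collar touched down with the TCP at 89.0 mm and a force of about 5 N.
- **Final picture:** it shows the pin upright in hole1, within a pixel or so of where a seated pin should appear. The fingers are clear, and the arm stands well away at 190 mm.
- **Disagreements:** the two cameras differed by 2 mm or less on the holes, and by about 3.5 mm on the pin's handle. Feeling hole1's bevel settled its position about 1.5 mm from the camera estimate.
- **Not checked:** I did not look at the rack again after the job. The arm never went down near it, although its first move from the start passed about 130 mm above that area.

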